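# Set the needle height of a plate washer with a gauge blade

### The arm

A 7-joint arm with a two-finger parallel gripper is mounted at the origin on the work surface. World frame = base frame: x ahead of the robot, y to its left, z up, the work surface at z = 0. Lengths are in m, angles in degrees, forces in N, time in s.
With the tool pointing down it reaches from about 0.425 to 0.875 m from the base axis. Payload 4.7 kg.
Tool frame: the origin (TCP) lies at the very end of the fingers, on their centre line; the grasp point (between the pads) lies 19 mm behind it; z points along the fingers, y is the direction in which the jaws open and shut (so a half turn about z gives the same grasp; the last joint's range is limited). The gripper opens to 87 mm and grips with 3 to 60 N. Pads are 19 mm wide; open, the fingers measure 117 mm over their backs; the gripper's body (75 mm by 190 mm) begins 51 mm behind the grasp point.
Start: joints at [68.531, 18.392, -4.016, 83.108, 1.295, 78.541, -3.26], TCP at [0.246, -0.602, 0.223] pointing down, gripper open.
Joint ranges: [-163.93, 163.93], [-17.29, 119.83], [-79.2, 71.16], [3.27, 140.29], [-89.18, 269.18], [5.43, 117.66], [-154.24, 154.24]. Speed limits (degrees/s): [147.25, 147.25, 180, 180, 180, 180, 180].

### API

Orientations are given as [roll, pitch, yaw] about the fixed x, y, z axes, in that order (R = Rz(yaw) Ry(pitch) Rx(roll)).
In Python, from cell import env gives the robot as it stands.
- The arm moves only by the tool servo_tool, never from a script. Its argument "increments" is a list that holds one entry, the list of rows, each a list of 7 numbers: the shift along the tool's x, y, z in m, then the turn, a rotation vector about the tool's x, y, z in degrees, then the opening, from -1 (shut) to 1 (fully open). In form: [[[dx, dy, dz, rx, ry, rz, fingers], ...]]. A call has 1 to 20 rows; each row is the pose to reach, as a shift and turn from the pose commanded when the call began, along the tool's axes at that moment; what a row does not reach only later rows make up. A row lasts 1/10 s, in which the tool goes at most 50 mm and 8.59 degrees, less where a joint would pass 70% of its speed; a pose out of reach is approached as far as the arm can. A call with a gripper value outside its range is refused whole. The fingers move at their own pace and stop on an object; "squeeze" is the grip in N (left out, the last holds). Time passes only in rows, so rows that repeat a pose let the fingers close. It gives the time, the measured TCP pose, the force and the opening at its end, in the units of the state.
- env.get_obs(): the state, without advancing time (a new reading comes with each control period).
- env.read_camera(name): name is "scene" or "side" or "wrist"; returns a dict with "frame" (400x640x3 uint8, blue, green, red), "intrinsics" (3x3 intrinsics, pixels), "rvec" (rotation vector, rad) and "tvec" (3), from world to camera coordinates, as OpenCV has them. Camera axes: x right, y down, z forward; pixel columns grow to the right and rows downward; lengths in m; the calibration is good to about 2 mm. A picture is of the moment at which its call begins. There is no depth.
- env.sign_off(): hands the job in, once; it reports no verdict.
The state is a dict: "time_s": time; "qpos": joint angles; "joint_velocities": joint speeds; "effort": joint torques, N m; "tool_pos": TCP position; "tool_rot": TCP orientation; "force": force on the tool from outside, world axes, zero at the start; "wrist_torque": the same for the moment, N m; "grip_width": finger opening in m.
Only numpy, scipy, OpenCV 4.12 (cv2) and the standard library are available. Lean on these libraries where they do the work, as an engineer would, in place of code of your own. Each camera call takes 0.05 s, during which the arm holds its last target.

### The job

Set the needle height of the plate washer with the gauge blade: lay the blade flat on the carrier, slide its tip through under the row of needles, then swing the height lever to bring the needles down onto it until the blade, drawn by its handle a few millimetres back and forth, drags steadily with about 7 N. Never nip the blade hard (the needles bend), finish with the blade let go and still lying under the needles at that setting, and leave the other things on the bench alone.

Things in the scene. Friction and masses are not known exactly. Their poses are not given: they have to be found in the camera images.
- washer: Microplate washer, white, fixed. Origin: on the bench under the middle of its needle row; its -x is the front, the blade goes in along +x; z up. Over the carrier hangs the needle head: bar 28 mm deep (x), 92 mm wide (y), 8 needles 3 mm thick, 22 mm long, 9 mm apart, in a row along y at x = 0; above it bracket, stem and clamp collar, highest point 157 mm over the bench.
- washer_top (a point): Centre of the top of the washer's housing, 150 mm over the bench, 185 mm behind the needle row; the housing is 200 mm deep (x = 85 to 285 mm), 240 mm wide, with keys and display in front; the height lever lies on it.
- needle_line (a point): Point on the carrier's flat top (40 mm over the bench) below the middle of the needle row. Needle tips start 1 to 8 mm above a blade lying there, differently each time (the stem is clamped anywhere in its collar), so lever angle does not tell the gap. Sprung head: touching, it soon presses with 2 N, then 3 N more per mm lowered. Right: 2.8 to 8 N, best 5; over 15 N bends needles.
- carrier: Flat aluminium plate carrier of the washer, fixed, 240 mm long (x, as the washer's), 115 mm wide, 10 mm thick. Origin: centre of its underside, 30 mm over the bench; its top is 40 mm over the bench. It reaches from 165 mm in front of the needle row to 75 mm behind it.
- gauge: Gauge blade, loose, 0.12 to 0.18 kg: flat steel blade 90 mm long, 22 mm wide, 4 mm thick on a plain aluminium handle block 70 mm long, 18 mm wide, 30 mm high, undersides flush so that it lies flat. Origin: centre of the handle's underside; x along the blade to the tip (125 mm from the origin), y across, z up. Balance point about 25 mm from the origin along x.
- gauge_grip (a point): Point inside the gauge's handle to hold it by: 10 mm ahead of the handle's middle, 20 mm above its underside. Pulled along x, the gauge lying loose on the carrier takes about 1 N to slide; nipped by the needles, about 1.2 times their press plus that 1 N (friction coefficient 0.6 on both faces, give or take 15 percent). A hand that leans on the handle adds 0.6 N per N to the drag, one that lifts takes it off.
- gauge_tip (a point): Middle of the front end of the gauge's blade, 2 mm above its underside. It counts as under the needles 6 to 55 mm beyond the needle row (washer x) and within 25 mm of the washer's centre line; about 35 mm beyond leaves room to draw.
- lever_axis (a point): Upright axis of the washer's height lever, on the housing top (150 mm over the bench), 170 mm behind the needle row. Counter-clockwise seen from above lowers the needles, 7 mm per radian; clockwise raises them.
- lever_post (a point): Middle of the upright round grip post at the lever's end: 15 mm thick, from 171 to 195 mm over the bench (this point 182 mm), 72 mm from the lever's axis. Taken from above or pushed sideways it swings level round the axis, takes 3 to 5 N, stays where left. It starts 0.05 to 0.3 rad from its upper stop; the lower stop is 1.75 rad from the upper.
- plate: white 96-well microplate, 128 x 86 x 14 mm; bystander, leave it alone. Origin at its underside or middle.
- tipbox: pale pipette-tip box, 120 x 85 x 56 mm; bystander, leave it alone. Origin at its underside or middle.
- tuberack: grey rack of capped tubes, 160 x 60 x 90 mm; bystander, leave it alone. Origin at its underside or middle.
- driver: screwdriver with a black handle, lying; bystander, leave it alone. Origin at its underside or middle.
- wrench: steel wrench, lying; bystander, leave it alone. Origin at its underside or middle.
- vial: small amber jar with a white cap, 34 mm across, 38 mm tall; bystander, leave it alone. Origin at its underside or middle.
- reagent: white bottle with a black cap, 64 mm across, 135 mm tall; bystander, leave it alone. Origin at its underside or middle.
Things that resemble listed ones, but are neither listed nor needed, are in the scene too. Leave any orange look-alike of the gauge alone.

How it is judged (in metres and radians):
On the way, in this order (a step that is already met when the one before it is completed fails the run):
1. the blade lies flat on the carrier with its tip through under the needles, not yet nipped (x of gauge_tip in the frame of washer between 0.006 and 0.055 m and y of gauge_tip in the frame of washer between -0.025 and 0.025 m and z of gauge_tip in the frame of washer below 0.0438 m and angle between the x axis of gauge and the x axis of washer, either way round below 0.25 rad and angle between gauge's own z axis and vertical below 0.06 rad and contact force between gauge and washer below 1.5 N), for 0.2 s.
2. with the needles lowered onto it (a press of at least 2.8 N), the blade is drawn by the hand along the carrier to feel the drag (x of gauge_tip in the frame of washer between 0.006 and 0.055 m and y of gauge_tip in the frame of washer between -0.025 and 0.025 m and z of gauge_tip in the frame of washer below 0.0438 m and angle between the x axis of gauge and the x axis of washer, either way round below 0.25 rad and angle between gauge's own z axis and vertical below 0.06 rad and contact force between gauge and washer above 2.8 N and contact force between the fingers and gauge above 0.5 N and linear speed of gauge above 0.002 m/s), for 0.1 s.
At the end, for the whole second after the job is handed in: The gauge lies flat (within 0.06 rad) on the carrier, pointing into the washer (within 0.25 rad), its tip 6 to 55 mm beyond the needle row and within 25 mm of the centre line; the needles press on the blade with 2.8 to 8 N (a drag of about 7 N when drawn), and the blade is let go and at rest (x of gauge_tip in the frame of washer between 0.006 and 0.055 m and y of gauge_tip in the frame of washer between -0.025 and 0.025 m and z of gauge_tip in the frame of washer below 0.0438 m and angle between the x axis of gauge and the x axis of washer, either way round below 0.25 rad and angle between gauge's own z axis and vertical below 0.06 rad and contact force between gauge and washer between 2.8 and 8 N and linear speed of gauge below 0.01 m/s); the robot touches nothing.
It fails at once if the blade and the washer's needles or machine are pressed together with more than 15 N (contact force between gauge and washer above 15 N).
It fails at once if a bystander (microplate, tip box, tube rack, screwdriver, wrench, jar or bottle) is pushed more than 25 mm (distance of any of plate, tipbox, tuberack, driver, wrench, vial, reagent from where it was at the start of the episode above 0.025 m).
It also fails if it takes over 72 s, if anything falls off the work surface, if the arm or the gripper's body presses on something with over 40 N, if the wrist force passes 120 N, or if a joint passes its speed limit or range.

## Working session

There is one attempt and no reset: what is moved stays moved. The work goes in short steps, Python scripts to look and compute and a tool call to move; the robot and the scene stay as the last step left them, time stands still between calls to the robot, and variables do not carry over. Pictures are saved under pics/ and viewed, and the job is handed in when it is done.

Besides the shell and the picture viewer there is one more tool, called after "Call:" as a command line: name --argument value ..., lists and objects as JSON in quotes. servo_tool: Moves the arm, as the interface text tells. Its arguments: {"type":"object","properties":{"increments":{"type":"array","items":{"type":"array","items":{"type":"array","items":{"type":"number"}}}},"squeeze":{"type":"number"}},"required":["increments"]}

```bash
ls; mkdir -p pics; cat > h.py <<'E'
import cv2,numpy as np
from cell import env
def cam(n):
    d=env.read_camera(n);return d
def save(n,fn):
    d=cam(n);cv2.imwrite('pics/'+fn,d['frame']);np.savez('pics/'+fn[:-4]+'.npz',K=d['intrinsics'],r=d['rvec'],t=d['tvec'],f=d['frame']);return d
def load(fn):
    z=np.load('pics/'+fn+'.npz');return dict(frame=z['f'],intrinsics=z['K'],rvec=z['r'],tvec=z['t'])
def ray(d,u,v):
    R=cv2.Rodrigues(np.array(d['rvec'],float))[0];t=np.array(d['tvec'],float).ravel()
    c=-R.T@t;w=R.T@np.linalg.inv(np.array(d['intrinsics']))@np.array([u,v,1.]);return c,w/np.linalg.norm(w)
def onz(d,u,v,z):
    c,w=ray(d,u,v);return c+w*(z-c[2])/w[2]
def tri(d1,p1,d2,p2):
    c1,w1=ray(d1,*p1);c2,w2=ray(d2,*p2)
    s=np.linalg.lstsq(np.stack([w1,-w2],1),c2-c1,rcond=None)[0]
    a=c1+s[0]*w1;b=c2+s[1]*w2;return (a+b)/2,np.linalg.norm(a-b)
def proj(d,P):
    return cv2.projectPoints(np.array(P,float).reshape(-1,3),np.array(d['rvec'],float),np.array(d['tvec'],float),np.array(d['intrinsics'],float),None)[0].reshape(-1,2)
E
python3 - <<'E'
from h import *
for n in ['scene','side','wrist']:
    d=save(n,n+'0.png');print(n,ray(d,320,200))
print(env.get_obs())
E
```

```text
pics
scene (array([ 0.90443694, -0.5620007 ,  0.99563373]), array([-0.3709222 ,  0.46001532, -0.80672339]))
side (array([ 0.21234351, -1.40387539,  0.92923181]), array([ 0.1910746 ,  0.85221257, -0.4870567 ]))
wrist (array([ 0.31123432, -0.57425721,  0.38437136]), array([-0.240148  , -0.08828829, -0.96671305]))
{'time_s': 0.15, 'qpos': array([68.53126304, 18.42908801, -4.01594773, 83.15716372,  1.29656992,
       78.53918138, -3.25928094]), 'joint_velocities': array([ 0.12770181, -0.20040442,  0.02045086, -0.23203091, -0.05741224,
       -0.07127992,  0.18327518]), 'effort': array([ 5.47269137e-04, -4.91796148e+01, -4.04389920e-01, -3.12876856e+01,
       -6.40220521e-02,  4.03709547e-02,  1.33996987e-04]), 'tool_pos': array([ 0.24620404, -0.60114287,  0.22173   ]), 'tool_rot': array([-1.79919867e+02,  6.28767770e-03,  2.22795246e+01]), 'force': array([-0.24349318, -0.36901954, -0.15508494]), 'wrist_torque': array([-0.05375633, -0.03651018, -0.04624587]), 'grip_width': 0.08727054625498616}
```

View pics/scene0.png

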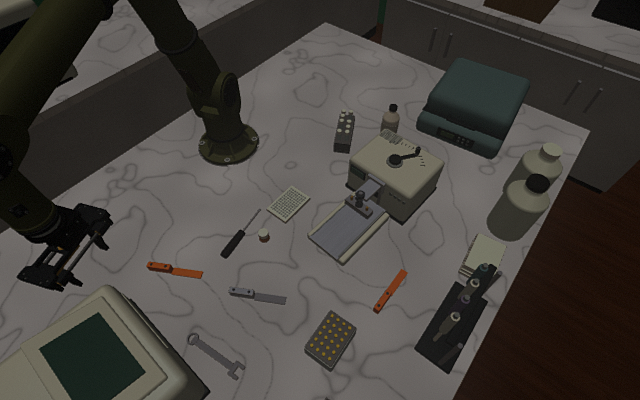

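View pics/side0.png

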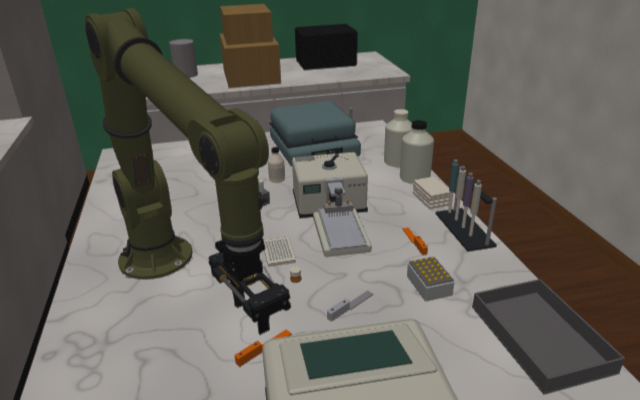

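View pics/wrist0.png

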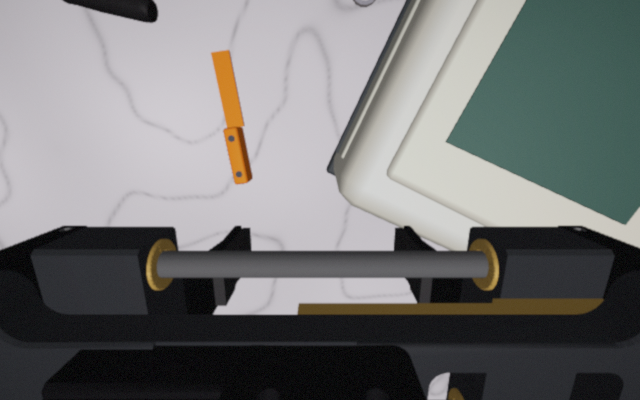

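The scene view shows one grey gauge, handle at (242,293) and blade tip at (286,299); in the side view it is at (340,308) to (371,293). Candidates that could be mistaken for it are the orange look-alikes at (160,267) and (390,290), the wrench at (215,355) and the screwdriver at (235,240). I choose the grey one. The washer's carrier is at (350,230) and its lever post at about (417,151). Next I check close crops.

```bash
python3 - <<'E'
from h import *
a=load('scene0');b=load('side0')
def crop(d,x,y,w,h,s): return cv2.resize(d['frame'][y:y+h,x:x+w],None,fx=s,fy=s,interpolation=cv2.INTER_CUBIC)
cv2.imwrite('pics/c1.png',crop(a,215,275,90,40,8))
cv2.imwrite('pics/c2.png',crop(a,300,120,150,145,4))
cv2.imwrite('pics/c3.png',crop(b,280,140,100,190,3))
E
```

```text
(no output)
```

View pics/c1.png

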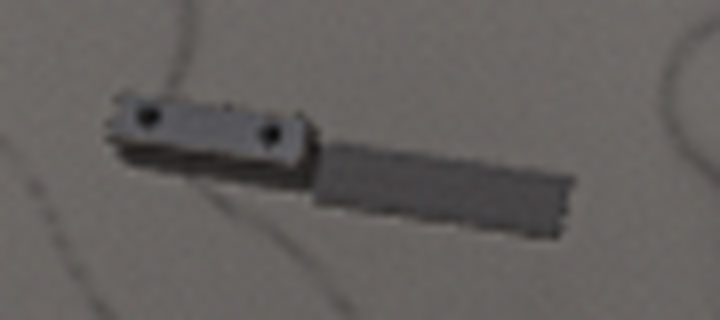

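View pics/c2.png

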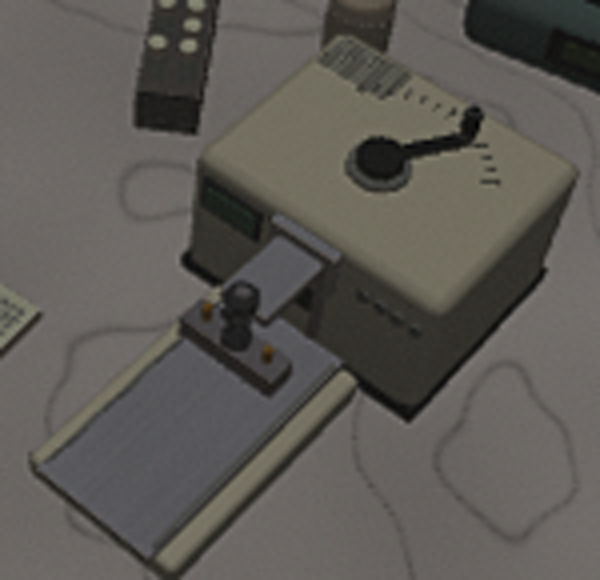

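View pics/c3.png

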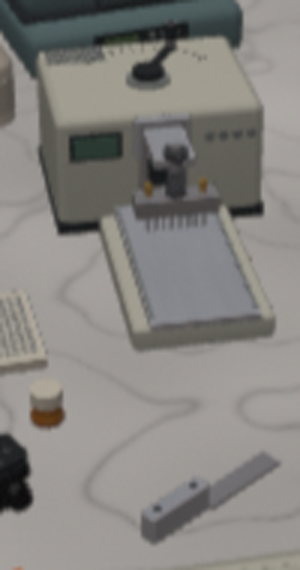

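```bash
python3 - <<'E'
from h import *
np.set_printoptions(precision=4,suppress=True)
a=load('scene0');b=load('side0')
A=lambda x,y:(300+x/4,120+y/4)
G=lambda x,y:(215+x/8,275+y/8)
B=lambda x,y:(280+x/3,140+y/3)
print('handle top',onz(a,*G(211,129),.03), [onz(a,*G(*p),.03) for p in [(118,95),(312,118),(300,165),(112,138)]])
print('holes', onz(a,*G(148,117),.03),onz(a,*G(271,133),.03))
print('tip',onz(a,*G(567,208),.004), 'side tip',onz(b,*B(270,458),.004))
print('tri', tri(a,G(211,129),b,B(177,497)))
for n,p,z in [('cfl',(40,465),.04),('cfr',(155,560),.04),('ofl',(32,460),.04),('ofr',(178,572),.03),('hfl',(200,160),.15),('hfr',(430,310),.15),('hbl',(330,40),.15),('hbr',(575,175),.15),('axis',(383,155),.17),('post',(474,112),.195),('post182',(471,122),.182)]:
    print(n,onz(a,*A(*p),z))
for n,p,z in [('axis',(151,72),.165),('posttop',(170,30),.195),('cfl',(150,330),.04),('cfr',(258,318),.04),('hfl',(48,75),.15),('hfr',(262,95),.15)]:
    print('side',n,onz(b,*B(*p),z))
print(tri(a,A(474,112),b,B(170,30)))
print('clamp',tri(a,A(240,295),b,B(176,150)))
E
```

```text
handle top [ 0.4859 -0.395   0.03  ] [array([ 0.4512, -0.4066,  0.03  ]), array([ 0.5107, -0.3701,  0.03  ]), array([ 0.5195, -0.3849,  0.03  ]), array([ 0.4613, -0.4188,  0.03  ])]
holes [ 0.4655 -0.4056  0.03  ] [ 0.5034 -0.383   0.03  ]
tip [ 0.5941 -0.3328  0.004 ] side tip [ 0.5879 -0.3348  0.004 ]
tri (array([ 0.4841, -0.3939,  0.0282]), np.float64(0.0023864359797522473))
cfl [ 0.5269 -0.1433  0.04  ]
cfr [ 0.6439 -0.1527  0.04  ]
ofl [ 0.5193 -0.1437  0.04  ]
ofr [ 0.6602 -0.1457  0.03  ]
hfl [0.4919 0.1014 0.15  ]
hfr [0.7096 0.0865 0.15  ]
hbl [0.4975 0.2809 0.15  ]
hbr [0.7309 0.272  0.15  ]
axis [0.6092 0.1783 0.17  ]
post [0.6492 0.2378 0.195 ]
post182 [0.6486 0.2399 0.182 ]
side axis [0.6053 0.1722 0.165 ]
side posttop [0.6396 0.2158 0.195 ]
side cfl [ 0.5193 -0.1561  0.04  ]
side cfr [ 0.63   -0.1637  0.04  ]
side hfl [0.4946 0.2281 0.15  ]
side hfr [0.7192 0.1096 0.15  ]
(array([0.6467, 0.2486, 0.1819]), np.float64(0.004180363055451125))
clamp (array([0.5922, 0.0134, 0.1468]), np.float64(8.399458414774711e-05))
```

```bash
cat >> h.py <<'E'
from scipy.spatial.transform import Rotation as Ro
def go(p,yaw):
    o=env.get_obs();R=Ro.from_euler('xyz',o['tool_rot'],degrees=True)
    Rt=Ro.from_euler('xyz',[180,0,yaw],degrees=True)
    print('from',o['tool_pos'].round(4),o['tool_rot'].round(2),'t',o['time_s'],'F',o['force'].round(2),'w',round(o['grip_width'],4))
    print('shift',R.inv().apply(np.array(p)-o['tool_pos']).round(4),'turn',(R.inv()*Rt).as_rotvec(degrees=True).round(2))
E
python3 -c "
from h import *
go([.4947,-.390,.20],30)"
```

```text
from [ 0.2462 -0.6011  0.2217] [-1.7992e+02  1.0000e-02  2.2280e+01] t 0.15 F [-0.24 -0.37 -0.16] w 0.0873
shift [ 0.31   -0.1011  0.0218] turn [-0.08  0.   -7.72]
```

Call:
servo_tool --increments '[[[0.05, -0.017, 0, 0, 0, -2, 1], [0.1, -0.033, 0, 0, 0, -3, 1], [0.15, -0.05, 0, 0, 0, -4, 1], [0.2, -0.066, 0.005, 0, 0, -5, 1], [0.25, -0.083, 0.01, 0, 0, -6, 1], [0.29, -0.095, 0.015, 0, 0, -7, 1], [0.31, -0.101, 0.02, 0, 0, -7.7, 1], [0.31, -0.101, 0.022, 0, 0, -7.7, 1], [0.31, -0.101, 0.022, 0, 0, -7.7, 1], [0.31, -0.101, 0.022, 0, 0, -7.7, 1]]]' --squeeze 15

```text
time_s: 1.15
tool_pos: [0.4934, -0.3922, 0.2004]
tool_rot: [180.0, 0.1, 29.8]
force: [-0.1, 0.9, -0.2]
grip_width: 0.0869
```

```bash
python3 - <<'E'
from h import *
d=save('wrist','w1.png');go([.4947,-.390,.20],30)
print(proj(d,[[.486,-.395,.03],[.594,-.333,.004],[.4947,-.39,.02]]))
E
```

```text
from [ 0.4934 -0.3925  0.2006] [1.7997e+02 7.0000e-02 2.9790e+01] t 1.2 F [-0.95 -0.45  0.06] w 0.0872
shift [ 0.0024 -0.0015  0.0006] turn [ 0.03  0.07 -0.21]
[[321.32929922 191.80991843]
 [321.33941258  83.11606842]
 [321.34580766 181.91413903]]
```

View pics/w1.png

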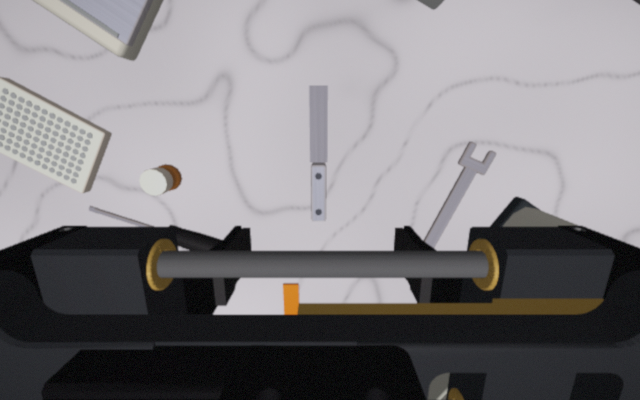

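The grey gauge is centred in the wrist view: tip (318,86), handle holes (318,177) and (318,211). I refine its position from that.

```bash
python3 - <<'E'
from h import *
d=load('w1');g=cv2.cvtColor(d['frame'],6)
im=cv2.resize(d['frame'][75:230,285:350],None,fx=4,fy=4,interpolation=cv2.INTER_CUBIC);cv2.imwrite('pics/w1c.png',im)
for v in [95,110,130,150,170,190,200,215]: print(v,g[v,304:334])
m=lambda u,v,z:onz(d,u,v,z).round(4)
t=m(318,86,.004);h=m(318.7,194,.03);print(t,h,np.linalg.norm((t-h)[:2]),np.degrees(np.arctan2(*(t-h)[1::-1])))
E
```

```text
95 [193 193 192 191 186 169 150 148 150 150 151 151 149 147 148 148 148 150
 149 149 148 148 150 164 183 190 191 191 191 190]
110 [192 192 192 191 188 174 154 150 150 152 151 151 151 148 148 151 150 151
 151 150 147 149 151 169 189 191 191 190 190 191]
130 [193 192 192 192 190 181 157 151 151 152 153 154 151 150 148 149 151 152
 151 152 148 148 152 169 189 191 191 191 190 190]
150 [193 193 193 193 191 182 160 153 152 151 151 153 152 150 147 148 149 151
 151 151 148 147 153 171 189 191 191 191 192 191]
170 [194 194 193 194 193 192 180 163 173 176 175 174 174 177 177 177 177 178
 177 174 172 163 169 191 192 193 192 192 192 191]
190 [194 194 193 194 193 194 182 165 171 174 173 172 173 176 175 175 175 176
 174 173 169 158 161 179 177 179 183 186 189 191]
200 [195 195 196 194 195 194 181 165 173 174 174 172 172 176 175 174 174 175
 174 173 168 168 179 192 194 194 194 194 193 194]
215 [195 195 196 195 195 194 188 174 173 174 173 170 163 152 149 153 163 173
 174 172 168 168 180 194 195 194 195 195 195 195]
[ 0.5893 -0.3312  0.004 ] [ 0.4821 -0.3936  0.03  ] 0.12403870363721163 30.20323775494265
```

View pics/w1c.png

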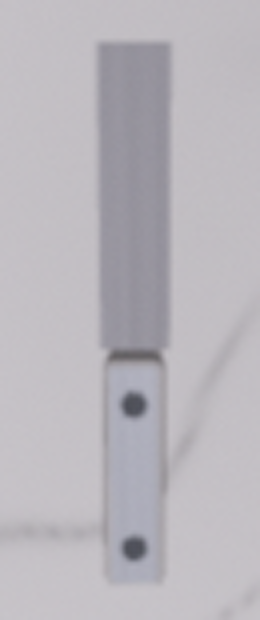

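```bash
python3 -c "
from h import *
go([.4915,-.389,.004],30.1)"
```

```text
from [ 0.4934 -0.3925  0.2006] [1.7997e+02 7.0000e-02 2.9790e+01] t 1.2 F [-0.95 -0.45  0.06] w 0.0872
shift [ 0.0004 -0.0041  0.1966] turn [ 0.03  0.07 -0.31]
```

Call:
servo_tool --increments '[[[0, -0.004, 0.05, 0, 0, -0.3, 0], [0, -0.004, 0.1, 0, 0, -0.3, 0], [0, -0.004, 0.14, 0, 0, -0.3, 0], [0, -0.004, 0.17, 0, 0, -0.3, 0], [0, -0.004, 0.19, 0, 0, -0.3, 0], [0, -0.004, 0.196, 0, 0, -0.3, 0], [0, -0.004, 0.196, 0, 0, -0.3, 0], [0, -0.004, 0.196, 0, 0, -0.3, 0]]]' --squeeze 15

```text
time_s: 2.0
tool_pos: [0.4935, -0.3884, 0.0061]
tool_rot: [179.9, -0.0, 30.2]
force: [-0.1, -0.1, 0.8]
grip_width: 0.0441
```

Call:
servo_tool --increments '[[[0, 0, 0, 0, 0, 0, -1], [0, 0, 0, 0, 0, 0, -1], [0, 0, 0, 0, 0, 0, -1], [0, 0, 0, 0, 0, 0, -1], [0, 0, 0, 0, 0, 0, -1], [0, 0, 0, 0, 0, 0, -1]]]' --squeeze 15

```text
time_s: 2.6
tool_pos: [0.4931, -0.3872, 0.005]
tool_rot: [180.0, -0.0, 30.3]
force: [-0.6, 0.2, 2.7]
grip_width: 0.018
```

```bash
python3 -c "
from h import *
go([.578,-.186,.17],86)"
```

```text
from [ 0.4931 -0.3872  0.005 ] [179.97  -0.    30.28] t 2.6 F [-0.58  0.19  2.68] w 0.018
shift [ 0.1747 -0.1309 -0.1651] turn [ 3.000e-02  1.000e-02 -5.572e+01]
```

Call:
servo_tool --increments '[[[0, 0, -0.02, 0, 0, 0, -1], [0, 0, -0.05, 0, 0, 0, -1], [0, 0, -0.09, 0, 0, 0, -1], [0.02, -0.015, -0.125, 0, 0, -8, -1], [0.05, -0.038, -0.15, 0, 0, -16, -1], [0.08, -0.06, -0.165, 0, 0, -24, -1], [0.11, -0.083, -0.165, 0, 0, -32, -1], [0.14, -0.105, -0.165, 0, 0, -40, -1], [0.165, -0.124, -0.165, 0, 0, -48, -1], [0.175, -0.131, -0.165, 0, 0, -55.7, -1], [0.175, -0.131, -0.165, 0, 0, -55.7, -1], [0.175, -0.131, -0.165, 0, 0, -55.7, -1], [0.175, -0.131, -0.165, 0, 0, -55.7, -1]]]'

```text
time_s: 3.9
tool_pos: [0.5772, -0.1878, 0.1691]
tool_rot: [-179.9, 0.1, 85.7]
force: [-0.4, 0.3, -1.1]
grip_width: 0.0178
```

```bash
python3 - <<'E'
from h import *
d=save('wrist','w2.png');go([.578,-.186,.17],86)
print(proj(d,[[.5922,.0134,.157]]))
E
```

```text
from [ 0.5773 -0.1877  0.1692] [-1.7996e+02  5.0000e-02  8.5720e+01] t 3.95 F [-0.45  0.32 -2.66] w 0.0179
shift [ 0.0018  0.0006 -0.0008] turn [-0.04  0.05 -0.28]
[[ 321.10490179 -163.22631256]]
```

View pics/w2.png

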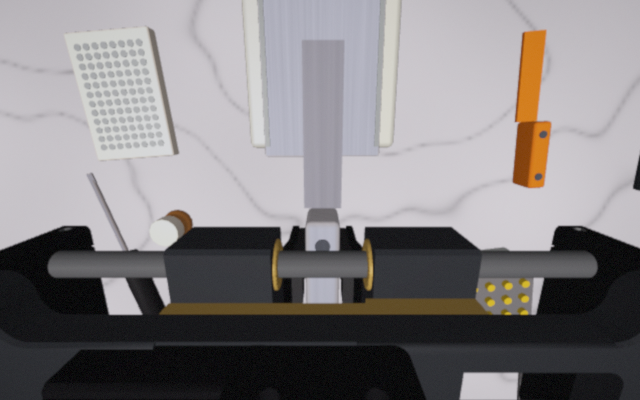

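The wrist view shows the blade in hand pointing ahead, tip at (323,41). The carrier's front edge runs from (266,156) to (380,156). I measure the carrier from its edges.

```bash
python3 - <<'E'
from h import *
d=load('w2');f=d['frame']
cv2.imwrite('pics/w2c.png',cv2.resize(f[0:170,235:410],None,fx=4,fy=3.5,interpolation=cv2.INTER_CUBIC))
g=cv2.cvtColor(f,6)
for v in [20,70,120,145]: print(v,'L',f[v,240:275,0].astype(int)-f[v,240:275,2],'R',f[v,370:405,0].astype(int)-f[v,370:405,2])
print(g[145:165,290], g[145:165,360])
E
```

```text
20 L [ 1  0 -1 -7 -8 -5 -4 -4 -4 -4 -4 -4 -5 -4 -5 -5 -4 -3 -1  2  2  2  2  5
 10 13 12 13 13 13 13 13 13 14 13] R [ 13  13  13  13  12  13  13  13  12   8   3   3   2   4  -2  -8 -10 -10
 -10 -10 -10  -9 -11 -10 -10 -10  -9 -10 -10 -10  -3   1   2   1   1]
70 L [  2   1   1   1   1   0  -5 -10  -4  -2  -1  -1  -2  -1  -2  -1  -1  -1
  -1  -2  -1   0   2   2   2   3   9  13  13  13  14  13  13  13  13] R [ 14  13  13  13  13  13  11   8   4   3   2   1  -5  -9  -9  -9 -10 -10
 -10  -9 -10 -11 -10 -10 -11 -11 -10  -3   0   0   1   1   1   0   1]
120 L [  1   1   1   1   1   1   1   1   0  -5 -10  -6  -1   0   1   1   1   2
   1   1   2   2   1   0   1   1   2   1   6  11  13  13  13  13  13] R [ 13  13  13  13  11   7   3   2   4   1  -7  -9  -9  -9  -9  -9  -9  -9
 -11  -9 -10 -10 -10 -10  -3   1   1   1   1   2   2   1   1   1   2]
145 L [ 1  2  2  2  2  1  2  2  2  1  2  0 -4 -7 -7 -6 -6 -5 -6 -6 -6 -7 -7 -8
 -6 -2  3  2  3  6 11 13 13 13 13] R [ 13  13  13  11   6   3   4   3  -1  -9 -11 -10 -11 -10 -11 -11 -12 -11
 -10 -10  -8  -4   0   1   2   2   1   1   1   1   1   2   1   0   2]
[185 185 184 186 186 186 185 185 186 185 182 177 190 200 201 201 200 201
 201 201] [182 182 182 181 180 181 181 182 180 180 177 191 202 203 204 204 204 204
 204 204]
```

View pics/w2c.png

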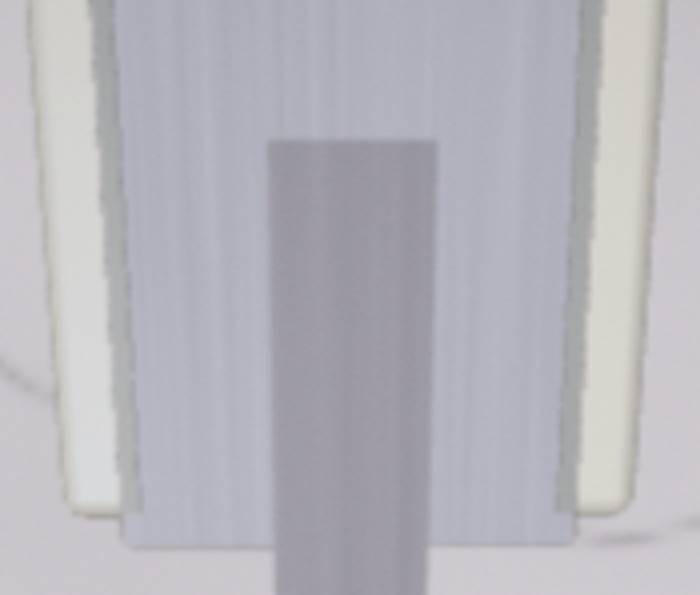

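```bash
python3 - <<'E'
from h import *
d=load('w2');np.set_printoptions(precision=4,suppress=True)
fl=onz(d,265.5,156,.04);fr=onz(d,379.3,155.3,.04);print(fl,fr,fr-fl,np.linalg.norm(fr-fl))
L=[];R=[]
for v,l,r in [(20,258,384.5),(70,261.5,382.2),(145,265.2,378.8)]:
    a,b=onz(d,l,v,.04),onz(d,r,v,.04);print(v,a,b,(a+b)/2,np.linalg.norm(a-b));L.append(a);R.append(b)
for A in (L,R):
    k=A[0]-A[2];print(np.degrees(np.arctan2(k[1],k[0])))
k=fr-fl;print('yaw front',np.degrees(np.arctan2(k[1],k[0]))+90)
# blade held
o=env.get_obs();z=o['tool_pos'][2]
for s in [(0.0)]: 
  a=onz(d,323,41,z-.001);b=onz(d,322.7,200,z-.001);print('tip',a,b,np.degrees(np.arctan2(*(a-b)[1::-1])))
# clamp & post directions with scene 
E
```

```text
[ 0.5232 -0.1445  0.04  ] [ 0.6382 -0.1523  0.04  ] [ 0.115  -0.0078  0.    ] 0.11523676771021339
20 [ 0.5317 -0.0226  0.04  ] [ 0.6457 -0.0311  0.04  ] [ 0.5887 -0.0268  0.04  ] 0.11433103563294206
70 [ 0.5295 -0.0643  0.04  ] [ 0.6428 -0.0727  0.04  ] [ 0.5862 -0.0685  0.04  ] 0.11358749380706869
145 [ 0.5243 -0.1336  0.04  ] [ 0.638 -0.142  0.04 ] [ 0.5811 -0.1378  0.04  ] 0.11395539794109148
86.1846214616996
85.9912965926953
yaw front 86.10422880638934
tip [ 0.5865 -0.0764  0.1682] [ 0.5801 -0.1609  0.1682] 85.67005769491206
```

```bash
python3 -c "
from h import *
go([.5826,-.1205,.0455],86.1)"
```

```text
from [ 0.5773 -0.1877  0.1692] [-1.7996e+02  5.0000e-02  8.5720e+01] t 3.95 F [-0.45  0.32 -2.66] w 0.0179
shift [0.0676 0.0004 0.1237] turn [-0.04  0.05 -0.38]
```

Call:
servo_tool --increments '[[[0.02, 0, 0.02, 0, 0, -0.2, -1], [0.04, 0, 0.05, 0, 0, -0.4, -1], [0.055, 0, 0.08, 0, 0, -0.4, -1], [0.063, 0, 0.1, 0, 0, -0.4, -1], [0.064, 0, 0.112, 0, 0, -0.4, -1], [0.064, 0, 0.118, 0, 0, -0.4, -1], [0.064, 0, 0.121, 0, 0, -0.4, -1], [0.064, 0, 0.123, 0, 0, -0.4, -1], [0.064, 0, 0.123, 0, 0, -0.4, -1], [0.064, 0, 0.123, 0, 0, -0.4, -1]]]'

```text
time_s: 4.95
tool_pos: [0.5831, -0.1224, 0.0473]
tool_rot: [179.9, 0.0, 86.3]
force: [0.4, 0.1, -1.8]
grip_width: 0.0178
```

```bash
python3 - <<'E'
from h import *
d=save('wrist','w3.png');save('side','s3.png')
go([.5826,-.1205,.0455],86.1)
s=load('s3')['frame'][150:280,270:400];cv2.imwrite('pics/s3c.png',cv2.resize(s,None,fx=4,fy=4,interpolation=2))
E
```

```text
from [ 0.5829 -0.1221  0.0472] [1.7994e+02 2.0000e-02 8.6360e+01] t 5.05 F [-0.75 -0.25 -2.23] w 0.0177
shift [ 0.0016 -0.0004  0.0017] turn [0.06 0.02 0.26]
```

View pics/w3.png

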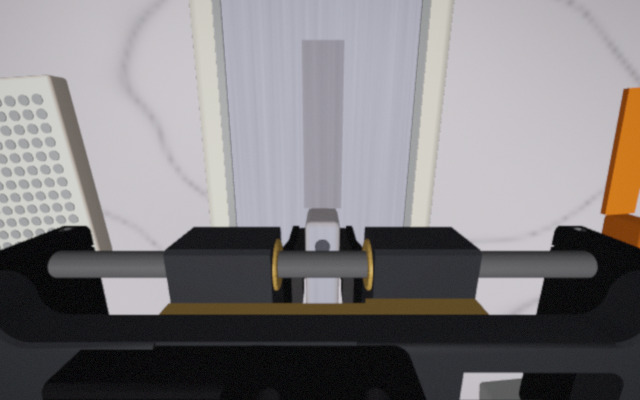

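View pics/s3c.png

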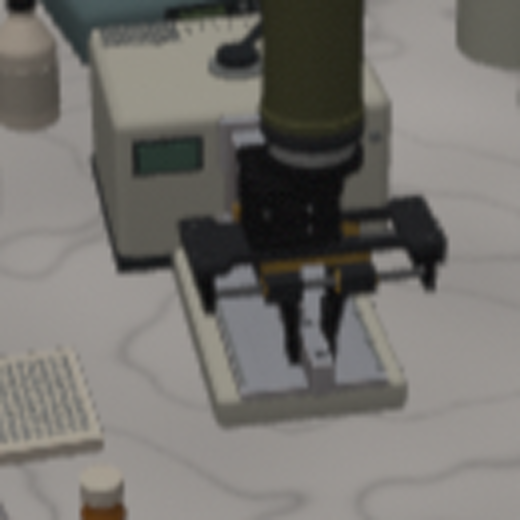

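Call:
servo_tool --increments '[[[0, 0, 0.0005, 0, 0, 0, -1], [0, 0, 0.0012, 0, 0, 0, -1], [0, 0, 0.0018, 0, 0, 0, -1], [0, 0, 0.0018, 0, 0, 0, -0.4], [0, 0, 0.0018, 0, 0, 0, -0.4], [0, 0, 0.0018, 0, 0, 0, -0.4], [0, 0, 0.0018, 0, 0, 0, -0.4]]]'

```text
time_s: 5.75
tool_pos: [0.5827, -0.1219, 0.0448]
tool_rot: [180.0, 0.0, 86.4]
force: [0.4, 0.4, 0.1]
grip_width: 0.0258
```

```bash
python3 - <<'E'
from h import *
np.set_printoptions(precision=3,suppress=True)
go([.5826,-.1205,.0455],86.1)
b=load('side0')
y=np.radians(86.1);ux=np.array([np.cos(y),np.sin(y),0]);uy=np.array([-ux[1],ux[0],0]);N=np.array([.5919,.0162,0])
for k in [-3.5,-.5,.5,3.5]:
    print(k,proj(b,[N+uy*k*.009+[0,0,z] for z in (.044,.050,.056,.066,.078)]).tolist())
f=cv2.resize(b['frame'][180:235,310:370],None,fx=12,fy=10,interpolation=cv2.INTER_CUBIC)
cv2.imwrite('pics/needle.png',cv2.convertScaleAbs(f,alpha=1.5))
E
```

```text
from [ 0.583 -0.122  0.045] [179.99   0.    86.38] t 5.75 F [0.43 0.35 0.05] w 0.0258
shift [ 0.001 -0.    -0.001] turn [0.01 0.   0.28]
-3.5 [[347.75980332661067, 216.0755078549785], [347.77101430550493, 214.52125820288376], [347.7822642240251, 212.96161010159312], [347.8011011733488, 210.35012343221842], [347.82385037499023, 207.19625622132133]]
-0.5 [[339.77097246677573, 216.89970181305247], [339.76832814389667, 215.34372614516096], [339.7656746176722, 213.7823350336187], [339.7612314912077, 211.16790518364803], [339.7558655003295, 208.01044233877]]
0.5 [[337.1008226925335, 217.1751765789719], [337.09353488921624, 215.61862530523894], [337.08622170408734, 214.05665290672334], [337.07397629698664, 211.4412414871145], [337.0591873798151, 208.2825794241835]]
3.5 [[329.06865232122857, 218.00384180000364], [329.04735840118155, 216.44556292164336], [329.02599016775844, 214.88184582598183], [328.9902102448769, 212.26348819279508], [328.94699785911786, 209.10122648320413]]
```

View pics/needle.png

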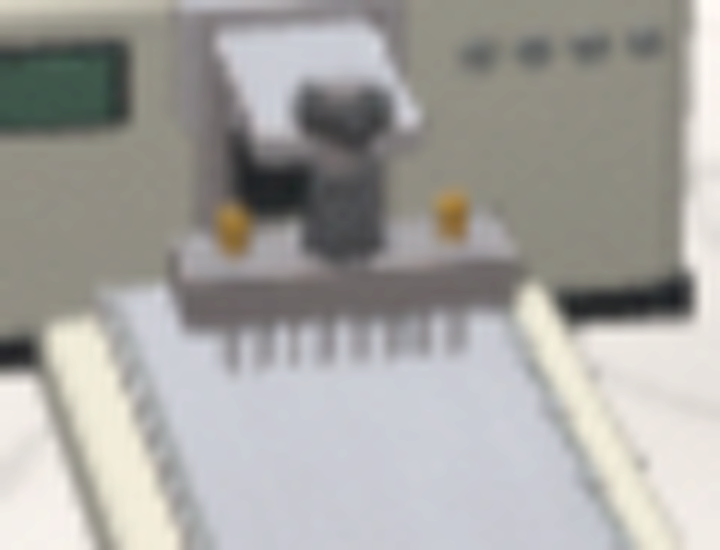

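Call:
servo_tool --increments '[[[0, 0, 0, 0, 0, 0, -1], [0, 0, 0, 0, 0, 0, -1], [0, 0, 0, 0, 0, 0, -1], [0, 0, 0, 0, 0, 0, -1], [0.01, 0, 0, 0, 0, 0, -1], [0.022, 0, 0, 0, 0, 0, -1], [0.034, 0, 0, 0, 0, 0, -1], [0.046, 0, 0, 0, 0, 0, -1], [0.056, 0, 0, 0, 0, 0, -1], [0.062, 0, 0, 0, 0, 0, -1], [0.062, 0, 0, 0, 0, 0, -1], [0.062, 0, 0, 0, 0, 0, -1], [0.062, 0, 0, 0, 0, 0, -1]]]'

```text
time_s: 7.05
tool_pos: [0.5865, -0.0602, 0.0447]
tool_rot: [180.0, -0.0, 86.3]
force: [-0.3, 1.3, 0.6]
grip_width: 0.0177
```

```bash
python3 - <<'E'
from h import *
d=save('wrist','w4.png');s=save('side','s4.png')
go([.5864,-.0606,.0455],86.1)
s=s['frame'][150:280,270:400];cv2.imwrite('pics/s4c.png',cv2.resize(s,None,fx=4,fy=4,interpolation=2))
E
```

```text
from [ 0.5865 -0.0603  0.0447] [-180.     -0.     86.33] t 7.15 F [-0.24  1.93 -0.32] w 0.018
shift [-0.0003 -0.     -0.0008] turn [-0.   -0.    0.23]
```

View pics/w4.png

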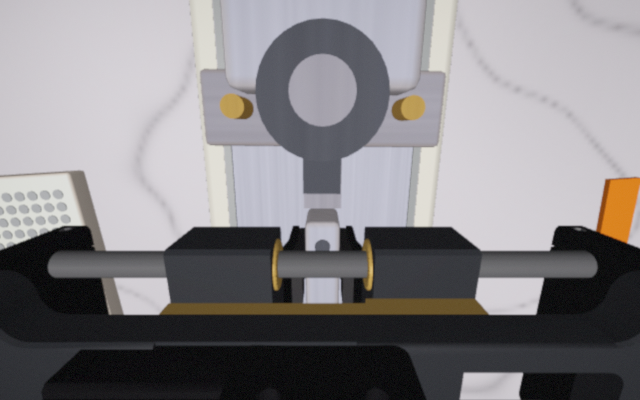

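View pics/s4c.png

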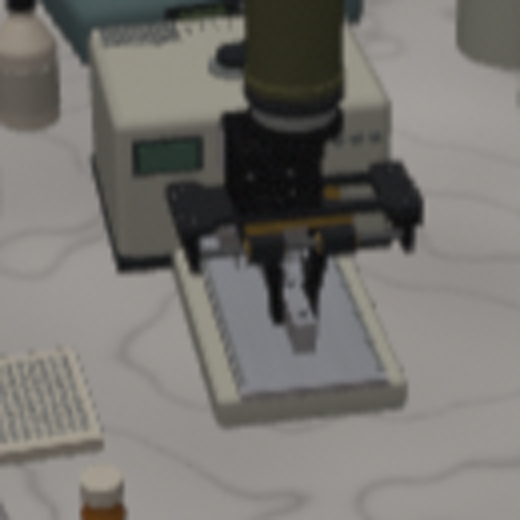

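The blade is through under the head; the collar shows at (322,90) and the handle at (322,245). I release it, rise and go above the lever post.

```bash
python3 - <<'E'
from h import *
d=load('w4');print(onz(d,322,90,.157),onz(d,322,90,.15))
go([.62,.20,.28],50)
E
```

```text
[0.59183332 0.01542478 0.157     ] [0.59187595 0.01618898 0.15      ]
from [ 0.5865 -0.0603  0.0447] [-180.     -0.     86.33] t 7.15 F [-0.24  1.93 -0.32] w 0.018
shift [ 0.262   0.0168 -0.2353] turn [-0.   -0.   36.33]
```

Call:
servo_tool --increments '[[[0, 0, 0, 0, 0, 0, -0.4], [0, 0, 0, 0, 0, 0, -0.3], [0, 0, 0, 0, 0, 0, -0.3], [0, 0, -0.02, 0, 0, 0, -0.3], [0, 0, -0.06, 0, 0, 0, 0], [0, 0, -0.11, 0, 0, 0, 0], [0, 0, -0.16, 0, 0, 0, 0], [0.02, 0, -0.2, 0, 0, 7, 0], [0.06, 0.003, -0.23, 0, 0, 15, 0], [0.11, 0.005, -0.235, 0, 0, 23, 0], [0.16, 0.008, -0.235, 0, 0, 31, 0], [0.21, 0.012, -0.235, 0, 0, 36, 0], [0.245, 0.014, -0.235, 0, 0, 36, 0], [0.262, 0.015, -0.235, 0, 0, 36, 0], [0.262, 0.015, -0.235, 0, 0, 36, 0], [0.262, 0.015, -0.235, 0, 0, 36, 0]]]'

```text
time_s: 8.75
tool_pos: [0.6183, 0.1988, 0.2794]
tool_rot: [179.9, 0.1, 50.3]
force: [-0.3, -0.9, -0.2]
grip_width: 0.0435
```

```bash
python3 - <<'E'
from h import *
d=save('wrist','w5.png');s=save('side','s5.png')
go([.62,.20,.28],50)
print(proj(d,[[.6486,.24,.195],[.6035,.1858,.17]]))
s=s['frame'][150:280,270:400];cv2.imwrite('pics/s5c.png',cv2.resize(s,None,fx=4,fy=4,interpolation=2))
E
```

```text
from [0.6187 0.1974 0.2796] [1.7992e+02 8.0000e-02 5.0150e+01] t 8.85 F [ 0.92 -0.55 -0.1 ] w 0.0439
shift [ 0.0028 -0.0007 -0.0004] turn [0.08 0.08 0.15]
[[318.589126   147.73622058]
 [318.95222062 217.23997619]]
```

View pics/w5.png

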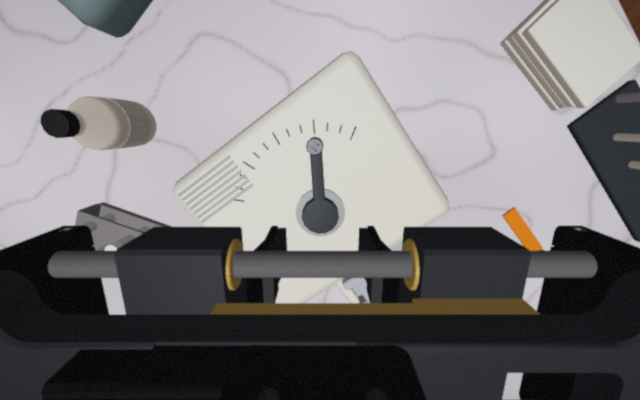

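View pics/s5c.png

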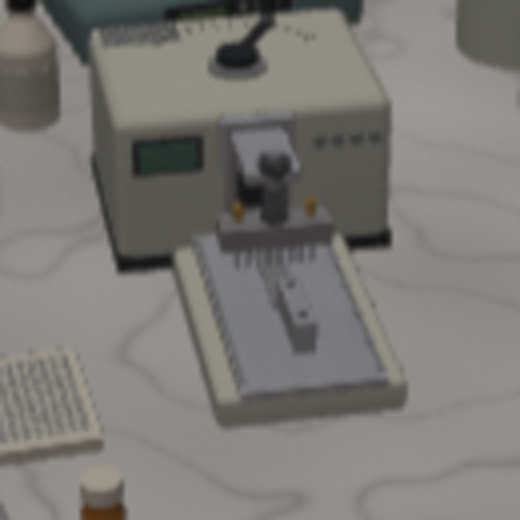

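The wrist view shows the post top at (314,145) and the lever hub at (320,213). The side view shows the gauge lying under the head. I measure the post and the axis.

```bash
python3 - <<'E'
from h import *
d=load('w5');p=onz(d,314.3,145,.195);a=onz(d,320,214,.172);N=np.array([.5919,.0162]);ax=N+.17*np.array([.068,.9977])
print(p,a,ax,np.linalg.norm((p[:2]-ax)),np.degrees(np.arctan2(p[1]-ax[1],p[0]-ax[0])),np.degrees(np.arctan2(p[1]-a[1],p[0]-a[0])),np.linalg.norm(p[:2]-a[:2]))
go([p[0],p[1],.177],52)
E
```

```text
[0.64726371 0.24408586 0.195     ] [0.60689385 0.18822237 0.172     ] [0.60346  0.185809] 0.07290375536478484 53.06970733938601 54.14617423592921 0.06892354775011328
from [0.6187 0.1974 0.2796] [1.7992e+02 8.0000e-02 5.0150e+01] t 8.85 F [ 0.92 -0.55 -0.1 ] w 0.0439
shift [ 0.0543 -0.0081  0.1025] turn [ 0.08  0.08 -1.85]
```

Call:
servo_tool --increments '[[[0.03, -0.004, 0, 0, 0, -1, 0], [0.053, -0.008, 0, 0, 0, -2.5, 0], [0.0543, -0.008, 0.02, 0, 0, -2.9, 0], [0.0543, -0.008, 0.05, 0, 0, -2.9, 0], [0.0543, -0.008, 0.08, 0, 0, -2.9, 0], [0.0543, -0.008, 0.1, 0, 0, -2.9, 0], [0.0543, -0.008, 0.104, 0, 0, -2.9, 0], [0.0543, -0.008, 0.104, 0, 0, -2.9, 0]]]'

```text
time_s: 9.65
tool_pos: [0.6469, 0.2454, 0.1755]
tool_rot: [180.0, 0.1, 53.1]
force: [0.2, 0.2, 0.0]
grip_width: 0.0433
```

```bash
python3 - <<'E'
from h import *
go([.6473,.2441,.175],53)
E
```

```text
from [0.6469 0.2454 0.1755] [1.7999e+02 7.0000e-02 5.3130e+01] t 9.65 F [0.24 0.21 0.04] w 0.0433
shift [-0.0007  0.0011  0.0005] turn [0.01 0.07 0.13]
```

Call:
servo_tool --increments '[[[0, 0.001, 0, 0, 0, 0, -1], [0, 0.001, 0, 0, 0, 0, -1], [0, 0.001, 0, 0, 0, 0, -1], [0, 0.001, 0, 0, 0, 0, -1], [0, 0.001, 0, 0, 0, 0, -1]]]' --squeeze 15

```text
time_s: 10.15
tool_pos: [0.6478, 0.2469, 0.1764]
tool_rot: [179.9, -0.1, 53.3]
force: [1.8, 0.2, 1.7]
grip_width: 0.0144
```

```bash
cat >> h.py <<'E'
AX=np.array([.60346,.18581])
def swing(dth,n,r=None):
    """rows to swing lever by dth rad about AX from the present pose (tool frame)"""
    o=env.get_obs();p=o['tool_pos'];R=Ro.from_euler('xyz',o['tool_rot'],degrees=True)
    v=p[:2]-AX;print('r',np.linalg.norm(v),'ang',np.degrees(np.arctan2(v[1],v[0])),'F',o['force'].round(2),'w',o['grip_width'],'t',o['time_s'])
    for i in range(1,n+1):
        t=dth*i/n;c,s=np.cos(t),np.sin(t);q=AX+np.array([c*v[0]-s*v[1],s*v[0]+c*v[1]])
        print((R.inv().apply([q[0]-p[0],q[1]-p[1],0])).round(4),'turn',round(-np.degrees(t),1))
E
python3 -c "
from h import *
swing(.5,8)"
```

```text
r 0.07550838997752429 ang 54.013953807910475 F [1.84 0.16 1.69] w 0.014440716762365208 t 10.15
[-0.0002 -0.0047 -0.    ] turn -3.6
[-0.0007 -0.0094 -0.    ] turn -7.2
[-0.0015 -0.0141 -0.    ] turn -10.7
[-0.0026 -0.0186 -0.    ] turn -14.3
[-0.004  -0.0232 -0.    ] turn -17.9
[-0.0056 -0.0276 -0.    ] turn -21.5
[-0.0075 -0.0319 -0.    ] turn -25.1
[-0.0097 -0.0361 -0.0001] turn -28.6
```

Call:
servo_tool --increments '[[[0, -0.0047, 0, 0, 0, -3.6, -1], [-0.0007, -0.0094, 0, 0, 0, -7.2, -1], [-0.0015, -0.0141, 0, 0, 0, -10.7, -1], [-0.0026, -0.0186, 0, 0, 0, -14.3, -1], [-0.004, -0.0232, 0, 0, 0, -17.9, -1], [-0.0056, -0.0276, 0, 0, 0, -21.5, -1], [-0.0075, -0.0319, 0, 0, 0, -25.1, -1], [-0.0097, -0.0361, 0, 0, 0, -28.6, -1], [-0.0097, -0.0361, 0, 0, 0, -28.6, -1], [-0.0097, -0.0361, 0, 0, 0, -28.6, -1]]]'

```text
time_s: 11.15
tool_pos: [0.6125, 0.2605, 0.1762]
tool_rot: [180.0, 0.0, 81.8]
force: [-1.1, -1.6, 2.9]
grip_width: 0.0142
```

```bash
python3 - <<'E'
from h import *
swing(.1,1)
s=save('side','s6.png')
s=s['frame'][150:280,270:400];cv2.imwrite('pics/s6c.png',cv2.resize(s,None,fx=4,fy=4,interpolation=2))
E
```

```text
r 0.07523346383951614 ang 83.10518254372754 F [-1.11 -1.56  2.86] w 0.014207617352103102 t 11.15
[-0.0005 -0.0075 -0.    ] turn -5.7
```

View pics/s6c.png

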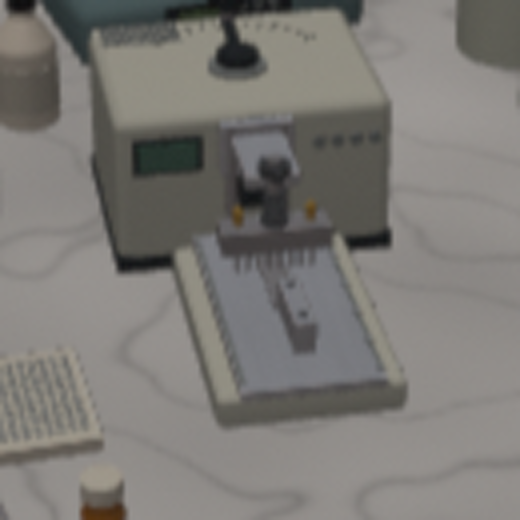

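```bash
python3 - <<'E'
from h import *
go([.5865,-.0603,.0447],86.3)
E
```

```text
from [0.6125 0.2605 0.1762] [-1.80e+02  2.00e-02  8.18e+01] t 11.2 F [-1.64 -0.76  4.11] w 0.0142
shift [-0.3212  0.0201  0.1317] turn [-0.    0.02 -4.5 ]
```

Call:
servo_tool --increments '[[[0, 0, 0, 0, 0, 0, -0.2], [0, 0, 0, 0, 0, 0, -0.2], [0, 0, -0.02, 0, 0, 0, -0.2], [0, 0, -0.055, 0, 0, 0, -0.2], [-0.04, 0.003, -0.065, 0, 0, 0, -0.2], [-0.09, 0.006, -0.065, 0, 0, -1, -0.2], [-0.14, 0.009, -0.065, 0, 0, -2, -0.2], [-0.19, 0.012, -0.065, 0, 0, -3, -0.2], [-0.24, 0.015, -0.065, 0, 0, -4, -0.2], [-0.28, 0.018, -0.06, 0, 0, -4.5, -0.2], [-0.31, 0.02, -0.04, 0, 0, -4.5, -0.2], [-0.321, 0.02, 0, 0, 0, -4.5, -0.2], [-0.321, 0.02, 0.05, 0, 0, -4.5, -0.2], [-0.321, 0.02, 0.09, 0, 0, -4.5, -0.2], [-0.321, 0.02, 0.115, 0, 0, -4.5, -0.2], [-0.321, 0.02, 0.128, 0, 0, -4.5, -0.2], [-0.321, 0.02, 0.1315, 0, 0, -4.5, -0.2], [-0.321, 0.02, 0.1315, 0, 0, -4.5, -0.2], [-0.321, 0.02, 0.1315, 0, 0, -4.5, -0.2]]]'

```text
time_s: 13.1
tool_pos: [0.5883, -0.0599, 0.0459]
tool_rot: [179.8, 0.0, 86.4]
force: [-0.1, -0.2, -0.1]
grip_width: 0.0347
```

```bash
python3 - <<'E'
from h import *
go([.5865,-.0603,.0447],86.3);save('wrist','w7.png')
E
```

```text
from [ 0.5883 -0.0599  0.0459] [1.7984e+02 2.0000e-02 8.6380e+01] t 13.1 F [-0.09 -0.17 -0.1 ] w 0.0347
shift [-0.0005 -0.0018  0.0012] turn [0.16 0.02 0.08]
```

View pics/w7.png

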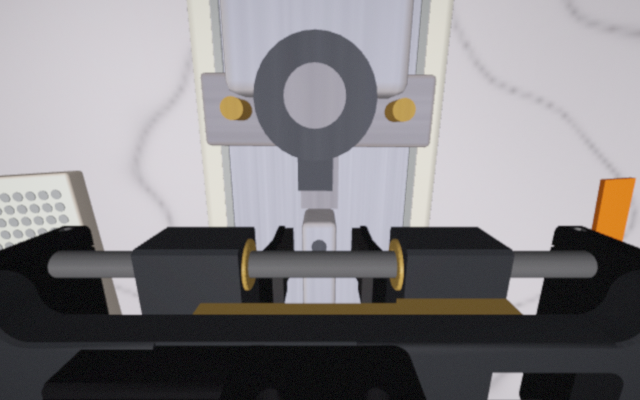

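Call:
servo_tool --increments '[[[0, -0.0018, 0.001, 0, 0, 0, -1], [0, -0.0018, 0.001, 0, 0, 0, -1], [0, -0.0018, 0.001, 0, 0, 0, -1], [0, -0.0018, 0.001, 0, 0, 0, -1], [0, -0.0018, 0.001, 0, 0, 0, -1]]]' --squeeze 15

```text
time_s: 13.65
tool_pos: [0.5855, -0.0599, 0.0437]
tool_rot: [180.0, 0.0, 86.4]
force: [-0.5, -0.4, 2.9]
grip_width: 0.0181
```

Call:
servo_tool --increments '[[[-0.001, 0, 0, 0, 0, 0, -1], [-0.002, 0, 0, 0, 0, 0, -1], [-0.003, 0, 0, 0, 0, 0, -1], [-0.004, 0, 0, 0, 0, 0, -1], [-0.005, 0, 0, 0, 0, 0, -1]]]'

```text
time_s: 14.15
tool_pos: [0.5853, -0.0639, 0.0437]
tool_rot: [179.9, -0.1, 86.4]
force: [0.5, 4.3, 5.2]
grip_width: 0.0176
```

Call:
servo_tool --increments '[[[-0.001, 0, 0, 0, 0, 0, -1], [-0.002, 0, 0, 0, 0, 0, -1], [-0.003, 0, 0, 0, 0, 0, -1]]]'

```text
time_s: 14.45
tool_pos: [0.5852, -0.067, 0.0437]
tool_rot: [179.9, -0.0, 86.4]
force: [0.8, 4.8, 4.8]
grip_width: 0.018
```

Call:
servo_tool --increments '[[[0.001, 0, 0, 0, 0, 0, -1], [0.002, 0, 0, 0, 0, 0, -1], [0.003, 0, 0, 0, 0, 0, -1], [0.004, 0, 0, 0, 0, 0, -1], [0.005, 0, 0, 0, 0, 0, -1]]]'

```text
time_s: 14.95
tool_pos: [0.5852, -0.067, 0.0437]
tool_rot: [180.0, 0.3, 86.2]
force: [-0.4, -4.8, 5.9]
grip_width: 0.0181
```

Call:
servo_tool --increments '[[[0.001, 0, 0, 0, 0, 0, -1], [0.002, 0, 0, 0, 0, 0, -1], [0.003, 0, 0, 0, 0, 0, -1]]]'

```text
time_s: 15.25
tool_pos: [0.5854, -0.0644, 0.0437]
tool_rot: [180.0, 0.3, 86.2]
force: [0.7, -4.6, 5.6]
grip_width: 0.0177
```

I was leaning on the handle with about 5 N, so that drag reading is not usable. I unload it and repeat.

Call:
servo_tool --increments '[[[0.002, 0, 0, 0, 0, 0, -0.5], [0.002, 0, -0.0012, 0, 0, 0, -0.5], [0.002, 0, -0.0015, 0, 0, 0, -0.5], [0.002, 0, -0.0015, 0, 0, 0, -0.5], [0.002, 0, -0.0015, 0, 0, 0, -1], [0.002, 0, -0.0015, 0, 0, 0, -1], [0.002, 0, -0.0015, 0, 0, 0, -1]]]'

```text
time_s: 15.95
tool_pos: [0.5851, -0.0578, 0.0445]
tool_rot: [-180.0, 0.0, 86.4]
force: [0.2, 0.1, -1.2]
grip_width: 0.0179
```

Call:
servo_tool --increments '[[[-0.001, 0, 0, 0, 0, 0, -1], [-0.002, 0, 0, 0, 0, 0, -1], [-0.003, 0, 0, 0, 0, 0, -1], [-0.004, 0, 0, 0, 0, 0, -1], [-0.005, 0, 0, 0, 0, 0, -1]]]'

```text
time_s: 16.45
tool_pos: [0.5849, -0.063, 0.0447]
tool_rot: [-180.0, 0.0, 86.4]
force: [-0.3, 0.8, -1.9]
grip_width: 0.0181
```

Call:
servo_tool --increments '[[[0.001, 0, 0, 0, 0, 0, -1], [0.002, 0, 0, 0, 0, 0, -1], [0.003, 0, 0, 0, 0, 0, -1], [0.004, 0, 0, 0, 0, 0, -1], [0.005, 0, 0, 0, 0, 0, -1]]]'

```text
time_s: 16.95
tool_pos: [0.5853, -0.0576, 0.0447]
tool_rot: [180.0, 0.0, 86.4]
force: [-0.4, 0.3, -0.9]
grip_width: 0.018
```

```bash
python3 - <<'E'
from h import *
go([.6125,.2595,.176],82)
E
```

```text
from [ 0.5853 -0.0576  0.0447] [180.     0.    86.39] t 16.95 F [-0.43  0.31 -0.87] w 0.018
shift [ 0.3182  0.0072 -0.1313] turn [0.   0.   4.39]
```

Call:
servo_tool --increments '[[[0, 0, 0, 0, 0, 0, -0.2], [0, 0, 0, 0, 0, 0, -0.2], [0, 0, -0.03, 0, 0, 0, -0.2], [0, 0, -0.08, 0, 0, 0, -0.2], [0, 0, -0.13, 0, 0, 0, -0.2], [0.01, 0, -0.175, 0, 0, 1, -0.2], [0.05, 0.001, -0.195, 0, 0, 2, -0.2], [0.1, 0.002, -0.195, 0, 0, 3, -0.2], [0.15, 0.003, -0.195, 0, 0, 4, -0.2], [0.2, 0.005, -0.195, 0, 0, 4.4, -0.2], [0.25, 0.006, -0.195, 0, 0, 4.4, -0.2], [0.295, 0.007, -0.195, 0, 0, 4.4, -0.2], [0.318, 0.007, -0.19, 0, 0, 4.4, -0.2], [0.318, 0.007, -0.175, 0, 0, 4.4, -0.2], [0.318, 0.007, -0.15, 0, 0, 4.4, -0.2], [0.318, 0.007, -0.132, 0, 0, 4.4, -0.2], [0.318, 0.007, -0.131, 0, 0, 4.4, -0.2], [0.318, 0.007, -0.131, 0, 0, 4.4, -1], [0.318, 0.007, -0.131, 0, 0, 4.4, -1], [0.318, 0.007, -0.131, 0, 0, 4.4, -1]]]'

```text
time_s: 18.95
tool_pos: [0.6131, 0.2592, 0.1772]
tool_rot: [179.9, -0.1, 82.0]
force: [-0.4, 0.8, 0.5]
grip_width: 0.0182
```

Call:
servo_tool --increments '[[[0, 0, 0, 0, 0, 0, -1], [0, 0, 0, 0, 0, 0, -1]]]'

```text
time_s: 19.15
tool_pos: [0.6127, 0.2594, 0.1769]
tool_rot: [179.9, -0.0, 82.0]
force: [-0.7, -0.6, 3.4]
grip_width: 0.0144
```

```bash
python3 - <<'E'
from h import *
swing(.33,5)
E
```

```text
r 0.07416148246672924 ang 82.82041397696659 F [-0.66 -0.6   3.38] w 0.01438868995841569 t 19.15
[-0.0002 -0.0049 -0.    ] turn -3.8
[-0.0008 -0.0098 -0.    ] turn -7.6
[-0.0017 -0.0146 -0.    ] turn -11.3
[-0.0029 -0.0193 -0.    ] turn -15.1
[-0.0044 -0.024  -0.    ] turn -18.9
```

Call:
servo_tool --increments '[[[-0.0002, -0.0049, 0, 0, 0, -3.8, -1], [-0.0008, -0.0098, 0, 0, 0, -7.6, -1], [-0.0017, -0.0146, 0, 0, 0, -11.3, -1], [-0.0029, -0.0193, 0, 0, 0, -15.1, -1], [-0.0044, -0.024, 0, 0, 0, -18.9, -1], [-0.0044, -0.024, 0, 0, 0, -18.9, -1], [-0.0044, -0.024, 0, 0, 0, -18.9, -1]]]'

```text
time_s: 19.85
tool_pos: [0.5882, 0.2583, 0.1768]
tool_rot: [179.9, -0.0, 100.8]
force: [-1.7, 0.2, 6.8]
grip_width: 0.0143
```

```bash
python3 - <<'E'
from h import *
swing(.1,1)
go([.5853,-.0576,.0452],86.4)
E
```

```text
r 0.07409850964791759 ang 101.88076478409235 F [-1.74  0.2   6.8 ] w 0.014346895167924745 t 19.85
[-0.0005 -0.0074 -0.    ] turn -5.7
from [0.5882 0.2583 0.1768] [179.95  -0.   100.78] t 19.85 F [-1.74  0.2   6.8 ] w 0.0143
shift [-0.3098 -0.0621  0.1316] turn [ 5.000e-02 -1.000e-02  1.438e+01]
```

Call:
servo_tool --increments '[[[0, 0, 0, 0, 0, 0, -0.2], [0, 0, 0, 0, 0, 0, -0.2], [0, 0, -0.02, 0, 0, 0, -0.2], [0, 0, -0.055, 0, 0, 0, -0.2], [-0.04, -0.008, -0.065, 0, 0, 3, -0.2], [-0.09, -0.018, -0.065, 0, 0, 6, -0.2], [-0.14, -0.028, -0.065, 0, 0, 9, -0.2], [-0.19, -0.038, -0.065, 0, 0, 12, -0.2], [-0.24, -0.048, -0.065, 0, 0, 14.4, -0.2], [-0.28, -0.056, -0.06, 0, 0, 14.4, -0.2], [-0.305, -0.062, -0.04, 0, 0, 14.4, -0.2], [-0.31, -0.062, 0, 0, 0, 14.4, -0.2], [-0.31, -0.062, 0.05, 0, 0, 14.4, -0.2], [-0.31, -0.062, 0.09, 0, 0, 14.4, -0.2], [-0.31, -0.062, 0.115, 0, 0, 14.4, -0.2], [-0.31, -0.062, 0.128, 0, 0, 14.4, -0.2], [-0.31, -0.062, 0.1305, 0, 0, 14.4, -0.2], [-0.31, -0.062, 0.1305, 0, 0, 14.4, -0.2], [-0.31, -0.062, 0.1305, 0, 0, 14.4, -0.2]]]'

```text
time_s: 21.75
tool_pos: [0.587, -0.058, 0.0469]
tool_rot: [179.8, 0.0, 86.5]
force: [0.7, 0.3, 0.8]
grip_width: 0.0346
```

Call:
servo_tool --increments '[[[0, 0, 0, 0, 0, 0, -0.5], [0, 0, 0, 0, 0, 0, -0.5]]]'

```text
time_s: 21.95
tool_pos: [0.5864, -0.0582, 0.0464]
tool_rot: [179.9, 0.0, 86.5]
force: [-0.4, -0.4, -1.1]
grip_width: 0.0261
```

Call:
servo_tool --increments '[[[0, 0, 0, 0, 0, 0, -0.5], [0, 0, 0, 0, 0, 0, -0.5], [0, 0, 0, 0, 0, 0, -0.5], [0, 0, 0, 0, 0, 0, -1], [0, 0, 0, 0, 0, 0, -1], [0, 0, 0, 0, 0, 0, -1], [0, 0, 0, 0, 0, 0, -1]]]'

```text
time_s: 22.65
tool_pos: [0.5855, -0.0581, 0.0452]
tool_rot: [-180.0, 0.0, 86.5]
force: [-1.1, -0.7, 0.5]
grip_width: 0.0176
```

Call:
servo_tool --increments '[[[-0.001, 0, 0, 0, 0, 0, -1], [-0.002, 0, 0, 0, 0, 0, -1], [-0.003, 0, 0, 0, 0, 0, -1], [-0.004, 0, 0, 0, 0, 0, -1], [-0.005, 0, 0, 0, 0, 0, -1]]]'

```text
time_s: 23.15
tool_pos: [0.5853, -0.0624, 0.0452]
tool_rot: [-180.0, -0.0, 86.5]
force: [-0.6, 4.8, -1.4]
grip_width: 0.018
```

Call:
servo_tool --increments '[[[-0.001, 0, 0, 0, 0, 0, -1], [-0.002, 0, 0, 0, 0, 0, -1], [-0.003, 0, 0, 0, 0, 0, -1]]]'

```text
time_s: 23.45
tool_pos: [0.5851, -0.0661, 0.0452]
tool_rot: [-180.0, 0.0, 86.5]
force: [-0.4, 3.2, -0.7]
grip_width: 0.0175
```

Call:
servo_tool --increments '[[[0.001, 0, 0, 0, 0, 0, -1], [0.002, 0, 0, 0, 0, 0, -1], [0.003, 0, 0, 0, 0, 0, -1], [0.004, 0, 0, 0, 0, 0, -1]]]'

```text
time_s: 23.85
tool_pos: [0.5851, -0.065, 0.0452]
tool_rot: [-180.0, 0.2, 86.4]
force: [-0.6, -5.1, 1.0]
grip_width: 0.0181
```

Call:
servo_tool --increments '[[[0.001, 0, 0, 0, 0, 0, -1], [0.002, 0, 0, 0, 0, 0, -1]]]'

```text
time_s: 24.05
tool_pos: [0.5855, -0.061, 0.0452]
tool_rot: [180.0, 0.1, 86.4]
force: [-0.5, -4.3, -1.2]
grip_width: 0.0178
```

Call:
servo_tool --increments '[[[0.001, 0, 0, 0, 0, 0, -1], [0.002, 0, 0, 0, 0, 0, -1]]]'

```text
time_s: 24.25
tool_pos: [0.5856, -0.0581, 0.0452]
tool_rot: [180.0, 0.0, 86.5]
force: [-0.3, -4.0, -0.6]
grip_width: 0.018
```

Call:
servo_tool --increments '[[[0.001, 0, 0, 0, 0, 0, -1]]]'

```text
time_s: 24.35
tool_pos: [0.5857, -0.057, 0.0452]
tool_rot: [180.0, 0.0, 86.5]
force: [0.4, -4.0, -0.2]
grip_width: 0.0181
```

Call:
servo_tool --increments '[[[-0.001, 0, 0, 0, 0, 0, -1], [-0.002, 0, 0, 0, 0, 0, -1], [-0.003, 0, 0, 0, 0, 0, -1]]]'

```text
time_s: 24.65
tool_pos: [0.5856, -0.0572, 0.0452]
tool_rot: [180.0, -0.2, 86.6]
force: [0.8, 2.5, -0.8]
grip_width: 0.0177
```

Call:
servo_tool --increments '[[[-0.001, 0, 0, 0, 0, 0, -1]]]'

```text
time_s: 24.75
tool_pos: [0.5855, -0.0585, 0.0452]
tool_rot: [180.0, -0.1, 86.6]
force: [0.7, 4.3, -0.3]
grip_width: 0.0179
```

Call:
servo_tool --increments '[[[-0.001, 0, 0, 0, 0, 0, -1]]]'

```text
time_s: 24.85
tool_pos: [0.5853, -0.0603, 0.0452]
tool_rot: [-180.0, -0.1, 86.6]
force: [0.3, 3.9, 0.0]
grip_width: 0.0179
```

Drag is about 4.2 N with almost no lean, which gives a press of about 2.9 N. I lower a further 0.7 mm, which is about 0.1 rad.

```bash
python3 - <<'E'
from h import *
go([.5882,.2583,.178],100.8)
E
```

```text
from [ 0.5853 -0.0603  0.0452] [-1.7999e+02 -1.0000e-01  8.6560e+01] t 24.85 F [0.27 3.86 0.01] w 0.0179
shift [ 0.3185 -0.0163 -0.1322] turn [  0.    -0.1  -14.24]
```

Call:
servo_tool --increments '[[[0, 0, 0, 0, 0, 0, -0.2], [0, 0, 0, 0, 0, 0, -0.2], [0, 0, -0.03, 0, 0, 0, -0.2], [0, 0, -0.08, 0, 0, 0, -0.2], [0, 0, -0.13, 0, 0, 0, -0.2], [0.01, 0, -0.175, 0, 0, -3, -0.2], [0.05, -0.003, -0.195, 0, 0, -6, -0.2], [0.1, -0.005, -0.195, 0, 0, -9, -0.2], [0.15, -0.008, -0.195, 0, 0, -12, -0.2], [0.2, -0.01, -0.195, 0, 0, -14.2, -0.2], [0.25, -0.013, -0.195, 0, 0, -14.2, -0.2], [0.295, -0.015, -0.195, 0, 0, -14.2, -0.2], [0.3185, -0.0163, -0.19, 0, 0, -14.2, -0.2], [0.3185, -0.0163, -0.175, 0, 0, -14.2, -0.2], [0.3185, -0.0163, -0.15, 0, 0, -14.2, -0.2], [0.3185, -0.0163, -0.133, 0, 0, -14.2, -0.2], [0.3185, -0.0163, -0.132, 0, 0, -14.2, -0.2], [0.3185, -0.0163, -0.132, 0, 0, -14.2, -0.2], [0.3185, -0.0163, -0.132, 0, 0, -14.2, -0.2]]]'

```text
time_s: 26.75
tool_pos: [0.5895, 0.2566, 0.1784]
tool_rot: [179.9, -0.0, 100.6]
force: [-0.3, 0.3, 0.4]
grip_width: 0.0349
```

```bash
python3 - <<'E'
from h import *
go([.5882,.2583,.178],100.8)
d=save('wrist','w8.png')
E
```

```text
from [0.5895 0.2566 0.1784] [ 1.7990e+02 -1.0000e-02  1.0062e+02] t 26.75 F [-0.29  0.27  0.36] w 0.0349
shift [ 0.0019 -0.0009  0.0004] turn [ 0.1  -0.01 -0.18]
```

Call:
servo_tool --increments '[[[0, 0, 0, 0, 0, 0, -1], [0, 0, 0, 0, 0, 0, -1], [0, 0, 0, 0, 0, 0, -1], [0, 0, 0, 0, 0, 0, -1], [0, 0, 0, 0, 0, 0, -1]]]'

```text
time_s: 27.3
tool_pos: [0.5886, 0.2569, 0.1775]
tool_rot: [180.0, 0.0, 100.7]
force: [0.3, 0.6, 1.7]
grip_width: 0.0143
```

```bash
python3 - <<'E'
from h import *
swing(.1,2)
E
```

```text
r 0.07267267120642472 ang 101.79869526566505 F [0.27 0.62 1.72] w 0.014335974041957567 t 27.3
[-0.0002 -0.0036 -0.    ] turn -2.9
[-0.0005 -0.0072 -0.    ] turn -5.7
```

Call:
servo_tool --increments '[[[-0.0002, -0.0036, 0, 0, 0, -2.9, -1], [-0.0005, -0.0073, 0, 0, 0, -5.7, -1], [-0.0005, -0.0073, 0, 0, 0, -5.7, -1], [-0.0005, -0.0073, 0, 0, 0, -5.7, -1]]]'

```text
time_s: 27.7
tool_pos: [0.5817, 0.2552, 0.1774]
tool_rot: [180.0, -0.0, 106.3]
force: [-0.4, 0.3, 1.9]
grip_width: 0.0144
```

```bash
python3 - <<'E'
from h import *
swing(.1,1)
go([.5853,-.0603,.0452],86.5)
E
```

```text
r 0.07270453871605657 ang 107.43582168220999 F [-0.37  0.33  1.9 ] w 0.01441473262839887 t 27.7
[-0.0005 -0.0072 -0.    ] turn -5.7
from [0.5817 0.2552 0.1774] [179.98  -0.   106.32] t 27.7 F [-0.37  0.33  1.9 ] w 0.0144
shift [-0.3038 -0.0852  0.1322] turn [ 2.000e-02 -1.000e-02  1.982e+01]
```

Lever now at 107.4°, moved 5.6° (about 0.69 mm). Back to the gauge to feel the drag.

Call:
servo_tool --increments '[[[0, 0, 0, 0, 0, 0, -0.2], [0, 0, 0, 0, 0, 0, -0.2], [0, 0, -0.02, 0, 0, 0, -0.2], [0, 0, -0.055, 0, 0, 0, -0.2], [-0.04, -0.011, -0.065, 0, 0, 4, -0.2], [-0.09, -0.025, -0.065, 0, 0, 8, -0.2], [-0.138, -0.039, -0.065, 0, 0, 12, -0.2], [-0.186, -0.052, -0.065, 0, 0, 16, -0.2], [-0.234, -0.066, -0.065, 0, 0, 19.8, -0.2], [-0.275, -0.077, -0.06, 0, 0, 19.8, -0.2], [-0.3, -0.084, -0.04, 0, 0, 19.8, -0.2], [-0.304, -0.085, 0, 0, 0, 19.8, -0.2], [-0.304, -0.085, 0.05, 0, 0, 19.8, -0.2], [-0.304, -0.085, 0.09, 0, 0, 19.8, -0.2], [-0.304, -0.085, 0.115, 0, 0, 19.8, -0.2], [-0.304, -0.085, 0.128, 0, 0, 19.8, -0.2], [-0.304, -0.085, 0.131, 0, 0, 19.8, -0.3], [-0.304, -0.085, 0.131, 0, 0, 19.8, -0.4], [-0.304, -0.085, 0.131, 0, 0, 19.8, -0.5], [-0.304, -0.085, 0.131, 0, 0, 19.8, -0.5]]]'

```text
time_s: 29.7
tool_pos: [0.587, -0.0607, 0.0479]
tool_rot: [179.8, 0.0, 86.6]
force: [0.7, 0.4, 0.4]
grip_width: 0.0229
```

Call:
servo_tool --increments '[[[0, 0, 0, 0, 0, 0, -0.5], [0, 0, 0, 0, 0, 0, -0.5], [0, 0, 0, 0, 0, 0, -0.5], [0, 0, 0, 0, 0, 0, -1], [0, 0, 0, 0, 0, 0, -1], [0, 0, 0, 0, 0, 0, -1], [0, 0, 0, 0, 0, 0, -1]]]'

```text
time_s: 30.4
tool_pos: [0.5856, -0.0607, 0.0463]
tool_rot: [-180.0, 0.0, 86.6]
force: [-1.7, -0.9, 1.2]
grip_width: 0.0181
```

Call:
servo_tool --increments '[[[-0.001, 0, 0, 0, 0, 0, -1], [-0.002, 0, 0, 0, 0, 0, -1], [-0.003, 0, 0, 0, 0, 0, -1], [-0.004, 0, 0, 0, 0, 0, -1], [-0.005, 0, 0, 0, 0, 0, -1]]]'

```text
time_s: 30.9
tool_pos: [0.5857, -0.062, 0.0463]
tool_rot: [180.0, -0.2, 86.7]
force: [0.3, 7.7, 0.7]
grip_width: 0.0176
```

Call:
servo_tool --increments '[[[-0.001, 0, 0, 0, 0, 0, -1], [-0.002, 0, 0, 0, 0, 0, -1]]]'

```text
time_s: 31.1
tool_pos: [0.5858, -0.0641, 0.0463]
tool_rot: [180.0, -0.2, 86.7]
force: [0.3, 7.3, 1.5]
grip_width: 0.0178
```

Call:
servo_tool --increments '[[[-0.001, 0, 0, 0, 0, 0, -1]]]'

```text
time_s: 31.2
tool_pos: [0.5857, -0.0651, 0.0463]
tool_rot: [180.0, -0.2, 86.7]
force: [1.2, 7.3, 0.4]
grip_width: 0.0176
```

Call:
servo_tool --increments '[[[0.001, 0, 0, 0, 0, 0, -1], [0.002, 0, 0, 0, 0, 0, -1], [0.003, 0, 0, 0, 0, 0, -1], [0.004, 0, 0, 0, 0, 0, -1], [0.005, 0, 0, 0, 0, 0, -1]]]'

```text
time_s: 31.7
tool_pos: [0.5856, -0.0652, 0.0463]
tool_rot: [180.0, 0.1, 86.5]
force: [-0.4, -1.2, 1.8]
grip_width: 0.0179
```

Call:
servo_tool --increments '[[[0.001, 0, 0, 0, 0, 0, -1], [0.002, 0, 0, 0, 0, 0, -1]]]'

```text
time_s: 31.9
tool_pos: [0.5855, -0.065, 0.0463]
tool_rot: [-180.0, 0.2, 86.4]
force: [-1.3, -6.9, 2.8]
grip_width: 0.0181
```

Call:
servo_tool --increments '[[[0.001, 0, 0, 0, 0, 0, -1]]]'

```text
time_s: 32.0
tool_pos: [0.5855, -0.0649, 0.0463]
tool_rot: [-180.0, 0.3, 86.4]
force: [-1.4, -8.0, 2.6]
grip_width: 0.0178
```

Drawn back, the drag is 7.3–7.7 N with about 1 N of lean, which gives a press of about 4.8 N. I let go and rise clear.

Call:
servo_tool --increments '[[[-0.001, 0, 0, 0, 0, 0, -0.5], [-0.001, 0, 0, 0, 0, 0, -0.2], [-0.001, 0, 0, 0, 0, 0, -0.2], [-0.001, 0, 0, 0, 0, 0, -0.2], [-0.001, 0, -0.02, 0, 0, 0, -0.2], [-0.001, 0, -0.05, 0, 0, 0, -0.2], [-0.001, 0, -0.1, 0, 0, 0, -0.2], [-0.02, 0, -0.14, 0, 0, 0, -0.2], [-0.05, 0, -0.17, 0, 0, 0, -0.2], [-0.05, 0, -0.17, 0, 0, 0, -0.2], [-0.05, 0, -0.17, 0, 0, 0, -0.2]]]'

```text
time_s: 33.1
tool_pos: [0.5829, -0.111, 0.2166]
tool_rot: [179.9, 0.0, 86.5]
force: [-0.6, -0.5, -0.7]
grip_width: 0.0348
```

```bash
python3 - <<'E'
from h import *
d=save('wrist','w9.png');s=save('scene','sc9.png');go([.5,0,.2],86.5)
sd=save('side','s9.png')
a=cv2.resize(s['frame'][120:280,300:450],(400,427),interpolation=2)
b=cv2.resize(sd['frame'][140:300,270:420],(400,427),interpolation=2)
cv2.imwrite('pics/f9.png',np.hstack([a,b]))
E
```

```text
from [ 0.582  -0.109   0.2149] [-1.7988e+02 -7.0000e-02  8.6670e+01] t 33.2 F [0.44 0.31 0.66] w 0.0347
shift [ 0.1041 -0.0882  0.0152] turn [-0.12 -0.07  0.17]
```

View pics/w9.png

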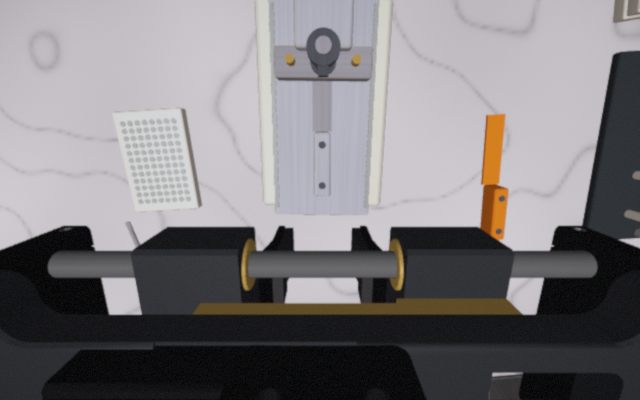

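View pics/f9.png

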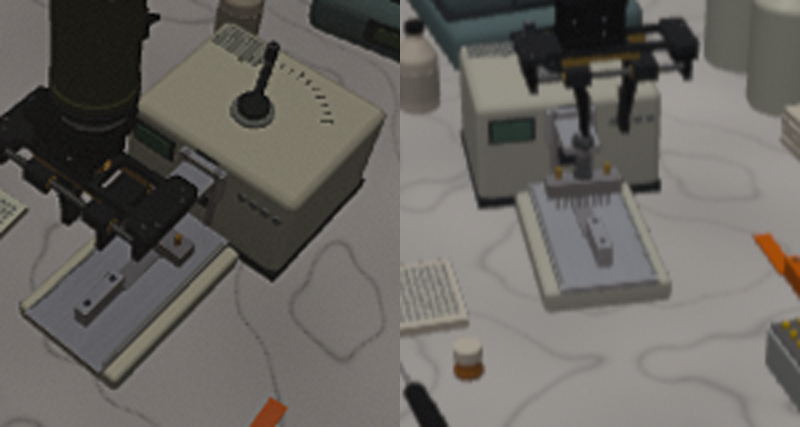

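The gauge lies flat and centred on the carrier, holes at (322,145) and (322,186), with its blade going in under the head. The hand is clear. I check the tip position from the holes before handing in.

```bash
python3 - <<'E'
from h import *
d=load('w9');N=np.array([.5919,.0162]);u=np.array([.068,.9977]);w=np.array([-.9977,.068])
a=onz(d,322,145,.07)[:2];b=onz(d,322,186,.07)[:2];m=(a+b)/2;k=(a-b)/np.linalg.norm(a-b)
t=m+.125*k-N;print(np.linalg.norm(a-b),'tip x,y',t@u,t@w,'yaw',np.degrees(np.arctan2(k[1],k[0])))
env.sign_off()
E
```

```text
0.04451454282110289 tip x,y 0.02437324880646465 0.0009639441001380412 yaw 86.52873957396658
the job is handed in; nothing more can be done
```

I set the needle height with the gauge blade and handed the job in at about 33 s; the sign-off reports no verdict.

- **Placing:** I picked the grey gauge (not the orange look-alikes), laid it flat on the carrier, and slid its tip through under the needles.
- **Lowering:** I swung the lever in three steps of 0.51, 0.33 and 0.10 rad, and drew the blade to feel the drag after each.
- **Drag after each step:**
  - After step 1 it was about zero. My first reading there was spoiled because the hand leaned on the handle with about 5 N, so I unloaded it and repeated.
  - After step 2 it was about 4.2 N.
  - After step 3 it was 7.3–7.7 N drawn back, with about 1 N of lean. That puts the press at about 4.8 N, against a best of 5 N.
- **Check that disagreed:** The final forward push read 6.9–8.0 N, with 2.6–2.8 N of lean. The tool was barely moving, so I did not rely on it.
- **Last check:** The blade was let go and the hand was clear of it. The tip measured about 24 mm beyond the needle row from the camera, against about 31 mm from the arm's position; both are inside the 6–55 mm window. It was 1 mm off the centre line and turned 0.4° from the washer. I touched no bystanders.

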